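# Turn the larder turntable until the red mug faces front

## Robot

A 6-joint arm with a two-finger parallel gripper is mounted at the origin on the work surface. World frame = base frame: x ahead of the robot, y to its left, z up, the work surface at z = 0. Lengths are in m, angles in rad, forces in N, time in s.
With the tool pointing down it reaches from about 0.275 to 0.75 m from the base axis. Payload 10.2 kg.
Tool frame: the origin (TCP) lies on the centre line of the jaws, within the pads' length; the fingertips stand 8 mm ahead of it and the grasp point (between the pads) lies 11 mm behind it (arm.tip_extent is the distance from the TCP to the fingertips, in m); z points along the fingers, y is the line along which they close (so a half turn about z gives the same grasp; the last joint's range is limited). The gripper opens to 85 mm and grips with 20 to 120 N. Pads are 22 mm wide; open, the fingers measure 114 mm over their backs; the gripper's body (76 mm by 85 mm) begins 54 mm behind the grasp point. The pads swing forward as they close: fully open they stand 13 mm farther back than shut.
Start: joints at [-1.365, 0.313, 1.498, -0, 1.331, -0.223], TCP at [0.218, -0.477, 0.239] pointing down, gripper open.
Joint ranges: [-2.94, 2.94], [-0.97, 2.17], [0.19, 2.56], [-1.23, 4.37], [0.02, 3.11], [-2.88, 2.88]. Speed limits (rad/s): [2.39, 2.39, 3.01, 3.14, 3.14, 3.14].

## Interface

Orientations are given as a unit quaternion [x, y, z, w].
In Python, from plant import arm, imaging, job, trace, place_of gives the robot as it stands.
- The arm moves only by the shell command python3 -m inch 'ROWS' [FORCE]. ROWS is JSON, a list that holds one entry, the list of rows, each a list of 7 numbers: the shift along the tool's x, y, z in m, then the turn, a rotation vector about the tool's x, y, z in degrees, then the finger opening in m, from 0 to 0.0854. In form: [[[tx, ty, tz, rx, ry, rz, claw], ...]]. A call has 1 to 8 rows; each row shifts and turns the commanded pose from where the row before left it, along the tool's axes as they then stand; what a row does not reach is not made up. A row lasts 1/12 s, in which the tool goes at most 41.7 mm and 7.16 degrees, less where a joint would pass 70% of its speed; a pose out of reach is approached as far as the arm can. A call with a gripper value outside its range is refused whole. The fingers move at their own pace and stop on an object; FORCE is the grip in N (left out, the last holds). Time passes only in rows, so rows that do not move let the fingers close. It gives the time, the measured TCP pose, the force, the opening and the grip force at its end, in the units of the state.
- arm.sense(): the state, without advancing time (a new reading comes with each control period).
- imaging.grab_frame(name): name is "side" or "top" or "wrist"; returns the picture (384x512x3 uint8, red, green, blue); there is no depth.
- imaging.get_calibration(name): a dict with "fx", "fy", "cx", "cy" (pixels), "rvec" (rotation vector, rad) and "tvec" (3), from world to camera coordinates, as OpenCV has them. Camera axes: x right, y down, z forward; pixel columns grow to the right and rows downward; lengths in m; the calibration is good to about 2 mm. The wrist camera is an equidistant fisheye: a pixel r from the principal point sees the ray r / f radians off the axis. A picture is of the moment at which its call begins: read the wrist's pose just before it. get_calibration takes no time and is no camera call; for the wrist camera it gives the pose at the moment of the call.
- job.close_job(): hands the job in; it is judged then, once.
Trained networks look in the newest picture that a camera, given by its name, has taken for a name from the list of things; names that differ only in an ending like _2 or _b are one class to them, and where a whole thing is asked for, a point or a joint stands for the part that bears it (a point fixed in the world has none). Each returns a list of dicts, best first, with "conf" (0 to 1); they miss things now and then, are a little off and sometimes report something else, mostly with a low value. They report only what shows in the picture. A call takes as long as a camera call. They do not tell look-alikes from the thing itself.
- trace(camera, name): "pixels" (384x512 bool, what is visible of it) and "extent" ([left, top, right, bottom] in pixels, round what is visible of it).
- place_of(camera, name): "position" ([row, column] in pixels: a listed point, or the origin of a listed thing).
The state is a dict: "t": time; "joints": joint angles; "joint_vel": joint speeds; "effort": joint torques, N m; "tool_pos": TCP position; "tool_rot": TCP orientation; "wrist_force": force on the tool from outside, world axes, zero at the start; "wrist_torque": the same for the moment, N m; "gripper_width": opening from 0.0 (shut) to 1.0 (fully open); "finger_force": force on a finger pad.
Only numpy, scipy, OpenCV 4.12 (cv2) and the standard library are available. Lean on these libraries where they do the work, as an engineer would, in place of code of your own. Each camera call takes 0.05 s, during which the arm holds its last target. There are 200 camera calls.

## Task

Push the wooden turntable gently round by its rim until the red enamel mug stands squarely at the front, in line with the yellow pointer, then take the hand away. Touch only the turntable: do not touch, lift or upset the mug, tub and mortar riding on it, and leave the colander, jar and reamer around it where they are.

Things in the scene. Friction and masses are not known exactly. Their poses are not given: they have to be found in the camera images.
- turntable: Wooden turntable tray, a disc 300 mm across, 12 mm thick, that spins either way without limit about its vertical centre axis; a light drag (about 1 N at the rim) stops it as soon as it is no longer pushed. Origin on the axis at the tray's underside, 22 mm above the work surface; axes turn with the tray, z up. Pegs for pushing stand on its rim (see point peg).
- peg (a point): Middle of one of six alike black upright pegs on the tray's rim, each 14 mm across and 38 mm tall (from 34 to 72 mm above the work surface). They are centred 135 mm from the axis at 30 (this one), 90, 150, 210, 270 and 330 degrees, anticlockwise seen from above, from the tray's x axis. Turns with the tray.
- foot: Fixed dark steel foot under the tray; origin on the turntable's axis at the work surface, z up. A yellow pointer, 30 mm wide, sticks out from under the tray along the foot's own -x axis to 212 mm from the axis; its upturned end (168 to 212 mm from the axis) is 22 mm high. The side with the pointer is the turntable's front.
- mug: Red enamel mug, 68 mm across, 66 mm tall, loose, standing upright in its collar on the tray with its handle towards the tray's centre. Origin at the centre of its underside, 65 mm from the turntable's axis and 34 mm above the work surface; z up.
- mug_place (a point): Centre of the mug's collar, on the top of the tray (34 mm above the work surface). Three dark wooden collars 8 mm high, centred 65 mm from the axis, keep three things in place: the mug at 180 degrees from the tray's x axis, the tub at 60, the mortar at 300. Turns with the tray.
- tub: Closed white plastic tub with a flip-top lid, 61 mm across, 57 mm tall, loose, standing in its collar on the tray. Origin at the centre of its underside.
- mortar: White ceramic mortar, 68 mm across and 46 mm tall, with its pestle resting in it (one piece, 74 mm tall in all), loose, standing in its collar on the tray. Origin at the centre of its underside.
- colander: Silver aluminium colander, 192 mm across (236 mm over its two loops, one towards the robot and one away), 85 mm tall, loose on the work surface beside the turntable. Origin at the centre of its underside.
- jar: Closed amber glass jar with a green lid, 72 mm across, 100 mm tall, loose on the work surface beside the turntable. Origin at the centre of its underside.
- reamer: Wooden citrus reamer lying on the work surface beyond the turntable, 147 mm long and 42 mm thick. Origin at the middle of its length on the work surface; it lies along its own x axis.
Mind the look-alikes: they are no part of the job. There is more than one size of the mug; the one meant has the size given above. What is shaped like the mortar but blue is not meant.

How it is judged:
By the outcome, as a careful person would: the job done as asked, in the order asked, and still so for the second after the job is handed in, with the robot touching nothing.
It also fails if it takes over 56 s, if anything falls off the work surface, if the arm or the gripper's body presses on something with over 40 N, if the wrist force passes 120 N, or if a joint passes its speed limit or range.

## Working session

There is one attempt and no reset: what is moved stays moved. The work goes in short steps, Python scripts to look and compute and a shell command to move; the robot and the scene stay as the last step left them, time stands still between calls to the robot, and variables do not carry over. Pictures are saved under pics/ and viewed, at most 10 in all, crops included, and the job is handed in when it is done.

```bash
mkdir -p pics; ls
python3 - <<'E'
from plant import arm, imaging, place_of
import cv2, numpy as np
s=arm.sense(); print(s['t'],s['tool_pos'],s['tool_rot'],s['gripper_width'],arm.tip_extent)
ims=[]
for c in('top','side'):
    im=imaging.grab_frame(c); cv2.imwrite(f'pics/{c}0.png',im[:,:,::-1]); k=imaging.get_calibration(c); print(c,k)
    for n in('turntable','foot','peg','mug','mug_place','tub','mortar','colander','jar','reamer'):
        print(n,[(np.round(d['position']).tolist(),round(d['conf'],2)) for d in place_of(c,n)][:6])
E
```

```text
pics
0.0 [ 0.21824037 -0.47721181  0.23871539] [ 9.77098837e-01  2.12784907e-01  1.19396027e-05 -6.67241261e-04] 1.0020428567846358 0.008
top {'fx': 390.9562305961123, 'fy': 390.9562305961123, 'cx': 261.35098967824865, 'cy': 188.9903263272381, 'rvec': array([ 2.21196249, -2.17044757,  0.11332662]), 'tvec': array([-0.00281655,  0.54665912,  1.14992235])}
turntable [([185.0, 269.0], 0.77), ([228.0, 280.0], 0.56), ([201.0, 282.0], 0.26)]
foot []
peg [([230.0, 280.0], 0.71)]
mug [([163.0, 276.0], 0.77), ([114.0, 138.0], 0.65), ([278.0, 366.0], 0.63)]
mug_place [([161.0, 272.0], 0.93)]
tub [([203.0, 283.0], 0.77)]
mortar [([159.0, 166.0], 0.74), ([192.0, 250.0], 0.56)]
colander [([199.0, 377.0], 0.87)]
jar [([204.0, 159.0], 0.92)]
reamer [([122.0, 271.0], 0.79)]
side {'fx': 403.1091081719381, 'fy': 403.1091081719381, 'cx': 256.72692432251273, 'cy': 203.0693869140901, 'rvec': array([ 0.61990205, -2.45900918,  1.44229929]), 'tvec': array([0.47308854, 0.18655933, 0.93490465])}
turntable [([215.0, 251.0], 0.89), ([200.0, 237.0], 0.32)]
foot [([300.0, 204.0], 0.43)]
peg [([213.0, 298.0], 0.73)]
mug [([200.0, 234.0], 0.94), ([273.0, 85.0], 0.94)]
mug_place [([200.0, 238.0], 0.94)]
tub [([202.0, 275.0], 0.72), ([200.0, 239.0], 0.56), ([299.0, 206.0], 0.19)]
mortar [([266.0, 162.0], 0.96), ([221.0, 245.0], 0.56)]
colander [([177.0, 305.0], 0.6)]
jar [([296.0, 205.0], 0.9)]
reamer [([199.0, 197.0], 0.77)]
```

View pics/top0.png

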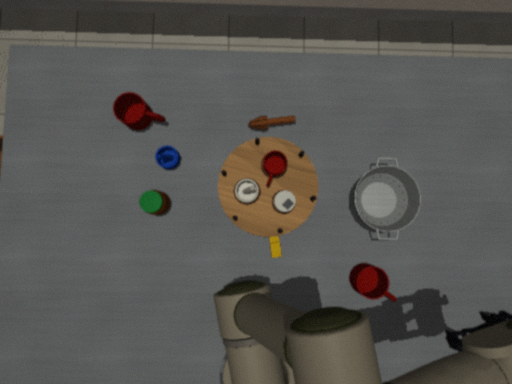

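View pics/side0.png

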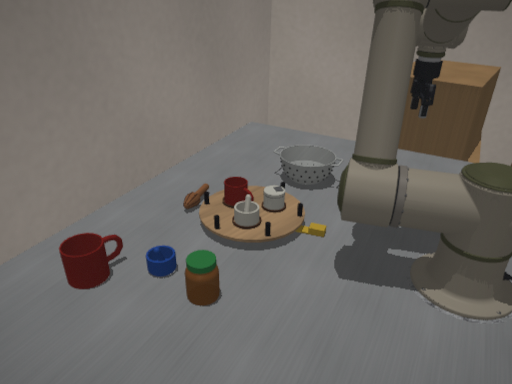

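The top view shows the tray at column 269, row 187, with the red mug on it at (275,163) and the pointer at (276,247). The look-alikes are larger red mugs at (133,112) and (370,280), and a blue mortar at (168,157). I choose the mug on the tray, at the far side, so it needs about a half turn. Next I'll measure the axis, pegs, mug and pointer.

```bash
cat > h.py <<'E'
from plant import arm, imaging, trace, place_of
import cv2, numpy as np
from scipy.optimize import least_squares
def ray(c,u,v,z):
    k=imaging.get_calibration(c);R=cv2.Rodrigues(np.array(k['rvec']))[0];o=-R.T@k['tvec']
    d=R.T@np.array([(u-k['cx'])/k['fx'],(v-k['cy'])/k['fy'],1]);return (o+d*(z-o[2])/d[2])[:2]
def comps(m,lo,hi):
    n,l,st,ce=cv2.connectedComponentsWithStats(m.astype(np.uint8))
    return [(ce[i],st[i,4]) for i in range(1,n) if lo<=st[i,4]<=hi]
def measure(a0=None,show=True):
    im=imaging.grab_frame('top').astype(int);r,g,b=im[...,0],im[...,1],im[...,2]
    yy,xx=np.mgrid[:384,:512]
    near=(np.hypot(xx-269,yy-187)<60)
    pegs=np.array([ray('top',*c,.060) for c,n in comps(near&(im.max(2)<45),8,80)])
    yel=comps((r>130)&(g>100)&(b<70)&(np.hypot(xx-275,yy-247)<25),20,500)
    Y=ray('top',*max(yel,key=lambda t:t[1])[0],.022)
    print('pegs',np.round(pegs,3).tolist(),'pointer',Y.round(3))
    return im,pegs,Y
E
python3 - <<'E'
from h import *
im,pegs,Y=measure()
t=trace('top','turntable')[0]; (u,v),ax,_=cv2.fitEllipse(max(cv2.findContours(t['pixels'].astype(np.uint8),0,1)[0],key=len)); print('tray ell',u,v,ax,ray('top',u,v,.034))
f=lambda p:np.min([np.hypot(*(pegs-p[:2]-.135*np.array([np.cos(p[2]+a),np.sin(p[2]+a)])).T) for a in np.radians(range(30,390,60))],0)
c=ray('top',u,v,.034)
s=min((least_squares(f,[*c,a],loss='soft_l1',f_scale=.004) for a in np.radians(range(0,60,10))),key=lambda s:s.cost)
print('axis',s.x[:2],np.degrees(s.x[2])%60,f(s.x).round(4))
for n,z in(('mug',.034),('mug_place',.034),('colander',0),('jar',0),('peg',.053)):
    for d in place_of('top',n): p=ray('top',*d['position'][::-1],z); q=p-s.x[:2]; print(n,p.round(3),np.hypot(*q).round(3),np.degrees(np.arctan2(q[1],q[0])).round(1))
q=Y-s.x[:2];print('pointer ang',np.degrees(np.arctan2(q[1],q[0])),np.hypot(*q))
cv2.imwrite('pics/crop.png',cv2.resize(im[120:270,205:335,::-1].astype(np.uint8),None,fx=4,fy=4,interpolation=2)[:600])
E
```

```text
pegs [[0.684, 0.024], [0.645, -0.032], [0.649, -0.106], [0.589, 0.118], [0.52, -0.14], [0.458, 0.083], [0.425, -0.046]] pointer [ 0.377 -0.036]
tray ell 267.8036804199219 186.04974365234375 (98.4283218383789, 99.14955139160156) [ 0.55478144 -0.01119651]
axis [ 0.55370441 -0.01182676] 44.96458014719737 [0.0006 0.0674 0.0015 0.0002 0.0025 0.001  0.0016]
mug [0.764 0.383] 0.447 62.0
mug [ 0.286 -0.292] 0.388 -133.7
mug [ 0.626 -0.034] 0.076 -17.3
mug_place [ 0.617 -0.024] 0.064 -10.8
colander [ 0.516 -0.362] 0.352 -96.1
jar [0.507 0.315] 0.33 98.2
peg [ 0.415 -0.047] 0.143 -165.7
pointer ang -172.16441030909388 0.1784107110589589
```

View pics/crop.png

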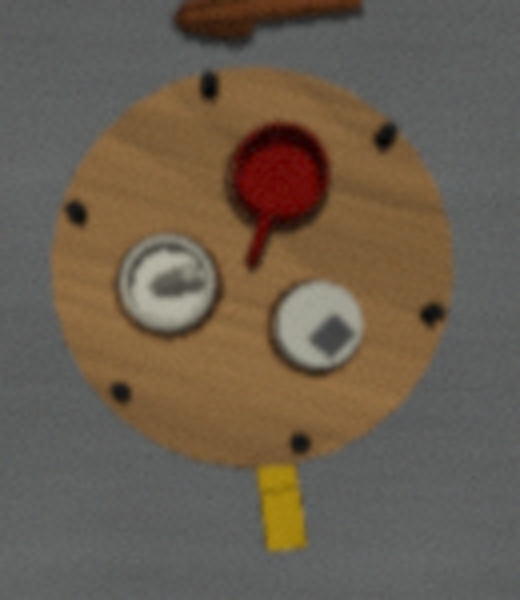

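The crop confirms it: the small red mug is on the tray at about (280,175), handle inward, with six pegs and the pointer at front (283,505). From this, the axis is at about (0.554, -0.012), the mug at -15° and the pointer at -172°, so the tray must turn about -157° (clockwise). I'll straddle the peg at -105° first.

```bash
python3 -m inch '[[[0.0257,-0.011,0,0,0,0,0.04],[0.0257,-0.011,0,0,0,0,0.04],[0.0257,-0.011,0,0,0,0,0.04],[0.0257,-0.011,0,0,0,0,0.04],[0.0257,-0.011,0,0,0,0,0.04],[0.0257,-0.011,0,0,0,0,0.04],[0.0257,-0.011,0,0,0,0,0.04],[0.0257,-0.011,0,0,0,0,0.04]]]' 
python3 -m inch '[[[0.0257,-0.011,0,0,0,0,0.04],[0.0257,-0.011,0,0,0,0,0.04],[0.0257,-0.011,0,0,0,0,0.04],[0.0257,-0.011,0,0,0,0,0.04],[0.0257,-0.011,0,0,0,0,0.04],[0.0257,-0.011,0,0,0,0,0.04],[0.0257,-0.011,0,0,0,0,0.04],[0.0257,-0.011,0,0,0,0,0.04]]]' 
python3 -m inch '[[[0,0,0.0125,0,0,-6.3,0.04],[0,0,0.0125,0,0,-6.3,0.04],[0,0,0.0125,0,0,-6.3,0.04],[0,0,0.0125,0,0,-6.3,0.04],[0,0,0.0125,0,0,-6.3,0.04],[0,0,0.0125,0,0,-6.3,0.04],[0,0,0.0125,0,0,-6.3,0.04],[0,0,0.0125,0,0,-6.3,0.04]]]'
python3 - <<'E'
from h import *
from scipy.spatial.transform import Rotation as R
s=arm.sense();print(s['t'],s['tool_pos'],np.degrees(s['joints']).round(),R.from_quat(s['tool_rot']).as_matrix().round(3).tolist(),s['gripper_width'])
cv2.imwrite('pics/w1.png',imaging.grab_frame('wrist')[:,:,::-1]);print([(d['position'],d['conf']) for d in place_of('wrist','peg')])
E
```

```text
t: 2.12
tool_pos: [0.3694, -0.3108, 0.2394]
tool_rot: [0.977, 0.213, 0.0, 0.0]
wrist_force: [-0.1, -1.2, 0.3]
gripper_width: 0.472
finger_force: 0.0
t: 2.78
tool_pos: [0.5199, -0.1452, 0.2394]
tool_rot: [0.977, 0.213, 0.0, 0.0]
wrist_force: [0.4, 0.0, 1.1]
gripper_width: 0.472
finger_force: 0.0
t: 3.45
tool_pos: [0.5191, -0.1464, 0.1387]
tool_rot: [0.792, 0.611, 0.0, 0.0]
wrist_force: [0.9, 0.7, 0.4]
gripper_width: 0.466
finger_force: 0.0
3.45 [ 0.51908251 -0.14643297  0.13872955] [-28.  25.  91.   0.  64. -13.] [[0.254, 0.967, 0.0], [0.967, -0.254, -0.0], [-0.0, 0.0, -1.0]] 0.46581411207465434
[]
```

View pics/w1.png

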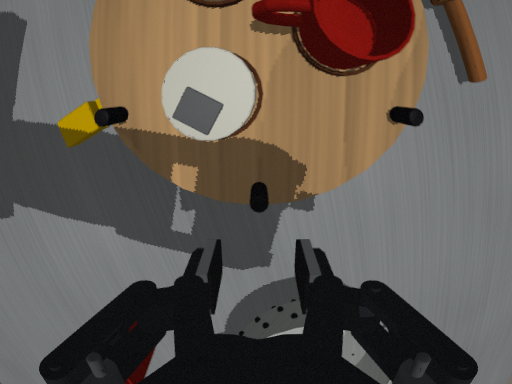

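The wrist view shows three pegs, at (259,197), (112,116) and (406,116), with the near one centred between the fingers. I'll check the wrist fix before descending.

```bash
cat >> h.py <<'E'
def wray(u,v,z):
    k=imaging.get_calibration('wrist');Rm=cv2.Rodrigues(np.array(k['rvec']))[0];o=-Rm.T@k['tvec']
    x,y=(u-k['cx'])/k['fx'],(v-k['cy'])/k['fy'];r=np.hypot(x,y)
    d=Rm.T@np.array([np.sin(r)*x/r,np.sin(r)*y/r,np.cos(r)]);return (o+d*(z-o[2])/d[2])[:2]
def axis_fit(pegs,guess):
    f=lambda p:np.hypot(*(pegs-p[:2]-.135*np.array([np.cos(p[2]+a),np.sin(p[2]+a)]).T).T) if 0 else np.min([np.hypot(*(pegs-p[:2]-.135*np.array([np.cos(p[2]+a),np.sin(p[2]+a)])).T) for a in np.radians(range(30,390,60))],0)
    s=least_squares(f,guess);return s.x[:2],np.degrees(s.x[2]),f(s.x)
E
python3 - <<'E'
from h import *
k=imaging.get_calibration('wrist');print(k['cx'],k['cy'],k['fx'])
P=np.array([wray(259,197,.053),wray(112,116,.053),wray(406,116,.053)]);print(P.round(4))
print(axis_fit(P,[.554,-.012,np.radians(45)]))
A=np.array([.554,-.012])
for c in((80,125),):
    p=wray(*c,.022);print(p)
E
```

```text
258.0243343502682 194.33085119380377 297.3186396354542
[[ 0.5205 -0.1402]
 [ 0.4254 -0.0449]
 [ 0.6505 -0.1049]]
(array([ 0.55529428, -0.00968686]), np.float64(45.07070225366088), array([4.96899050e-05, 4.20997073e-04, 4.27452437e-04]))
[ 0.37210074 -0.03722831]
```

```bash
python3 -m inch '[[[0.0004,0,0.0106,0,0,0,0.04],[0.0004,0,0.0106,0,0,0,0.04],[0.0004,0,0.0106,0,0,0,0.04],[0.0004,0,0.0106,0,0,0,0.04],[0.0004,0,0.0106,0,0,0,0.04],[0.0004,0,0.0106,0,0,0,0.04],[0.0004,0,0.0106,0,0,0,0.04],[0.0004,0,0.0106,0,0,0,0.04]]]' 
python3 -m inch '[[[0.0003,-0.0097,0,0,0,4,0.04],[0.0003,-0.0097,0,0,0,4,0.04],[0.0003,-0.0097,0,0,0,4,0.04],[0.0003,-0.0097,0,0,0,4,0.04],[0.0003,-0.0097,0,0,0,4,0.04]]]'
```

```text
t: 4.22
tool_pos: [0.5199, -0.1433, 0.0534]
tool_rot: [0.794, 0.608, -0.0, -0.0]
wrist_force: [0.2, -0.1, 0.0]
gripper_width: 0.468
finger_force: 0.0
t: 4.63
tool_pos: [0.4759, -0.1231, 0.054]
tool_rot: [0.888, 0.46, 0.0, 0.0]
wrist_force: [1.4, 0.8, -0.7]
gripper_width: 0.469
finger_force: 0.6
```

```bash
python3 -m inch '[[[0.0003,-0.0097,0,0,0,4,0.04],[0.0003,-0.0097,0,0,0,4,0.04],[0.0003,-0.0097,0,0,0,4,0.04],[0.0003,-0.0097,0,0,0,4,0.04],[0.0003,-0.0097,0,0,0,4,0.04],[0.0003,-0.0097,0,0,0,4,0.04],[0.0003,-0.0097,0,0,0,4,0.04],[0.0003,-0.0097,0,0,0,4,0.04]]]' 
python3 -m inch '[[[0.0003,-0.0097,0,0,0,4,0.04],[0.0003,-0.0097,0,0,0,4,0.04],[0.0003,-0.0097,0,0,0,4,0.04],[0.0003,-0.0097,0,0,0,4,0.04],[0.0003,-0.0097,0,0,0,4,0.04],[0.0003,-0.0097,0,0,0,4,0.04],[0.0003,-0.0097,0,0,0,4,0.04],[0.0003,-0.0097,0,0,0,4,0.04]]]'
python3 - <<'E'
from h import *
s=arm.sense();q=s['tool_pos'][:2]-np.array([.5553,-.0097]);print(np.hypot(*q),np.degrees(np.arctan2(q[1],q[0])),np.degrees(s['joints']).round())
cv2.imwrite('pics/w2.png',imaging.grab_frame('wrist')[:,:,::-1])
E
```

```text
t: 5.3
tool_pos: [0.4276, -0.0636, 0.0542]
tool_rot: [0.98, 0.197, 0.0, 0.0]
wrist_force: [1.6, 0.3, -0.2]
gripper_width: 0.469
finger_force: 0.6
t: 5.97
tool_pos: [0.4182, 0.0127, 0.0542]
tool_rot: [0.997, -0.081, 0.0, 0.0]
wrist_force: [0.6, -1.3, -0.5]
gripper_width: 0.472
finger_force: 0.6
0.1389404074818978 170.74292483237633 [-14.  20. 115.  -0.  44.  85.]
```

View pics/w2.png

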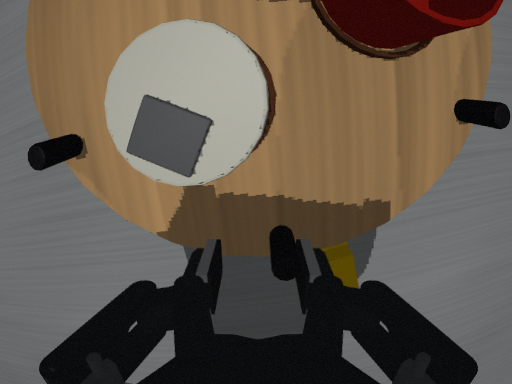

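The peg at (283,250) rides against the trailing finger, and the tub and mug stand undisturbed. I'll centre, lift and measure.

```bash
python3 -m inch '[[[0,0.007,0,0,0,0,0.04],[0,0,-0.0136,0,0,0,0.04],[0,0,-0.0136,0,0,0,0.04],[0,0,-0.0136,0,0,0,0.04],[0,0,-0.0136,0,0,0,0.04],[0,0,-0.0136,0,0,0,0.04],[0,0,-0.0136,0,0,0,0.04],[0,0,0,0,0,0,0.04]]]'
python3 - <<'E'
from h import *
from scipy.spatial.transform import Rotation as R
s=arm.sense();im=imaging.grab_frame('wrist');m=im.max(2)<28;m[215:]=0
for c,n in comps(m,80,900): 
    p=wray(*c,.053);q=p-np.array([.5553,-.0097]);print(c.round(),n,p.round(4),np.hypot(*q).round(3),np.degrees(np.arctan2(q[1],q[0])).round(1))
for n in('mug_place','mug'):
    for d in place_of('wrist',n):
        q=wray(*d['position'][::-1],.034)-np.array([.5553,-.0097]);print(n,np.hypot(*q),np.degrees(np.arctan2(q[1],q[0])),d['conf'])
x=R.from_quat(s['tool_rot']).as_matrix()[:,0];print(s['tool_pos'],np.degrees(np.arctan2(x[1],x[0])))
k=imaging.get_calibration('wrist')
hs=cv2.cvtColor(im,cv2.COLOR_RGB2HSV);Y=comps((abs(hs[...,0].astype(int)-25)<5)&(hs[...,1]>215)&(hs[...,2]>100),60,9000);print(Y)
cv2.imwrite('pics/w3.png',im[:,:,::-1])
E
```

```text
t: 6.68
tool_pos: [0.418, 0.0042, 0.1378]
tool_rot: [0.997, -0.078, 0.002, 0.0]
wrist_force: [0.6, -0.2, 0.6]
gripper_width: 0.469
finger_force: 0.0
[402. 112.] 476 [ 0.4757 -0.1189] 0.135 -126.1
[106. 128.] 479 [0.5006 0.1141] 0.135 113.8
[257. 201.] 429 [0.4209 0.0049] 0.135 173.8
mug 0.066768375720261 -99.26612360316915 0.65
mug 0.3445244392276902 -133.3062120489309 0.6
[0.41795899 0.00424137 0.13780338] -8.942336718914135
[]
```

View pics/w3.png

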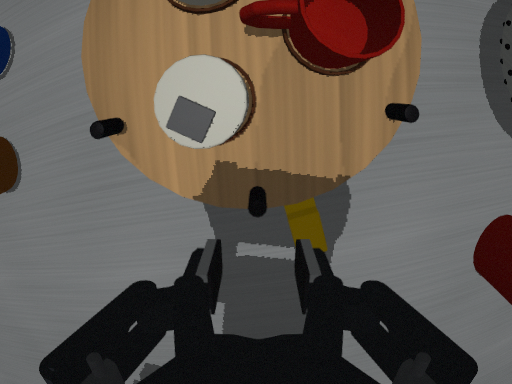

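The wrist view shows pegs at (257,201), (402,112) and (106,128), and the pointer running from (304,213) at its step to about (315,250) at its end. Now the pointer's angle.

Run:
```python
from h import *
im=cv2.imread('pics/w3.png')[:,:,::-1].astype(int)
m=(im[...,0]>70)&(im[...,0]-im[...,2]>60)&(im[...,1]-im[...,2]>35);m[:,:275]=0;m[:,335:]=0;m[:216]=0;m[262:]=0
A=np.array([.5553,-.0097])
v,u=np.where(m);P=np.array([wray(a,b,.022) for a,b in zip(u,v)])-A
r=np.hypot(*P.T);a=np.degrees(np.arctan2(P[:,1],P[:,0]))
print(len(u),r.min(),r.max())
for lo in np.arange(.165,.215,.006):
    k=(r>=lo)&(r<lo+.006)
    if k.sum()>5: print(lo.round(3),k.sum(),((a[k].min()+a[k].max())/2).round(2),((a[k].max()-a[k].min())*np.pi/180*lo).round(4))
```

```text
888 0.16474802405632252 0.21021189565299317
0.165 98 -173.53 0.0216
0.171 179 -172.44 0.028
0.177 180 -172.46 0.028
0.183 174 -172.51 0.0282
0.189 108 -172.4 0.0285
0.195 79 -170.17 0.0131
0.201 55 -170.25 0.013
0.207 13 -169.29 0.0049
```

Pointer at -172.45° and mug at -96.1°, so -76.3° remains. I'll move above the peg at -126.1°.

```bash
python3 -m inch '[[[0.0125,0.0192,0,0,0,0,0.04],[0.0125,0.0192,0,0,0,0,0.04],[0.0125,0.0192,0,0,0,0,0.04],[0.0125,0.0192,0,0,0,0,0.04],[0.0125,0.0192,0,0,0,0,0.04],[0.0125,0.0192,0,0,0,0,0.04],[0,0,0,0,0,-6.8,0.04],[0,0,0,0,0,-7,0.04]]]' 
python3 -m inch '[[[0,0,0,0,0,-7,0.04],[0,0,0,0,0,-7,0.04],[0,0,0,0,0,-7,0.04],[0,0,0,0,0,-7,0.04],[0,0,0,0,0,-7,0.04],[0,0,0,0,0,-7,0.04],[0,0,0,0,0,-7,0.04],[0,0,0,0,0,0,0.04]]]'
python3 - <<'E'
from h import *
from scipy.spatial.transform import Rotation as R
s=arm.sense();q=s['tool_pos'][:2]-np.array([.5553,-.0097]);print(np.hypot(*q),np.degrees(np.arctan2(q[1],q[0])),np.degrees(s['joints']).round())
x=R.from_quat(s['tool_rot']).as_matrix()[:,0];print(s['tool_pos'],np.degrees(np.arctan2(x[1],x[0])))
E
```

```text
t: 7.5
tool_pos: [0.4726, -0.1212, 0.1346]
tool_rot: [0.999, 0.044, -0.001, -0.001]
wrist_force: [-0.5, 1.3, 0.0]
gripper_width: 0.472
finger_force: 0.0
t: 8.17
tool_pos: [0.4724, -0.1202, 0.1349]
tool_rot: [0.891, 0.454, -0.001, -0.001]
wrist_force: [0.2, -0.4, -0.6]
gripper_width: 0.468
finger_force: 0.0
0.13811195298195927 -126.8716132356726 [-28.  20. 100.  -0.  60.   8.]
[ 0.47242952 -0.12018708  0.13489719] 54.04929033769847
```

```bash
python3 -m inch '[[[0,0,0.0101,0,0,0,0.04],[0,0,0.0101,0,0,0,0.04],[0,0,0.0101,0,0,0,0.04],[0,0,0.0101,0,0,0,0.04],[0,0,0.0101,0,0,0,0.04],[0,0,0.0101,0,0,0,0.04],[0,0,0.0101,0,0,0,0.04],[0,0,0.0101,0,0,0,0.04]]]' 
python3 -m inch '[[[0.0003,-0.0097,0,0,0,4,0.04],[0.0003,-0.0097,0,0,0,4,0.04],[0.0003,-0.0097,0,0,0,4,0.04],[0.0003,-0.0097,0,0,0,4,0.04],[0.0003,-0.0097,0,0,0,4,0.04],[0.0003,-0.0097,0,0,0,4,0.04],[0.0003,-0.0097,0,0,0,4,0.04],[0.0003,-0.0097,0,0,0,4,0.04]]]' 
python3 -m inch '[[[0.0003,-0.0097,0,0,0,4,0.04],[0.0003,-0.0097,0,0,0,4,0.04],[0.0003,-0.0097,0,0,0,4,0.04],[0.0003,-0.0097,0,0,0,4,0.04],[0.0003,-0.0097,0,0,0,4,0.04],[0.0003,-0.0097,0,0,0,4,0.04],[0.0003,-0.0097,0,0,0,4,0.04],[0.0003,-0.0097,0,0,0,4,0.04]]]'
python3 -m inch '[[[0.0003,-0.0097,0,0,0,4,0.04],[0.0003,-0.0097,0,0,0,4,0.04],[0,0,0,0,0,0,0.04],[0,0,0,0,0,0,0.04]]]'
python3 - <<'E'
from h import *
A=np.array([.5553,-.0097])
s=arm.sense();q=s['tool_pos'][:2]-A;print(np.hypot(*q),np.degrees(np.arctan2(q[1],q[0])),np.degrees(s['joints']).round())
im=imaging.grab_frame('wrist');m=im.max(2)<28;m[215:]=0
for c,n in comps(m,80,2500): 
    p=wray(*c,.053);q=p-A;print(c.round(),n,np.hypot(*q).round(4),np.degrees(np.arctan2(q[1],q[0])).round(1))
E
```

```text
t: 8.83
tool_pos: [0.4729, -0.1201, 0.0542]
tool_rot: [0.892, 0.452, -0.0, -0.0]
wrist_force: [0.2, -0.2, -0.3]
gripper_width: 0.469
finger_force: 0.0
t: 9.5
tool_pos: [0.4258, -0.0596, 0.055]
tool_rot: [0.982, 0.187, 0.0, 0.0]
wrist_force: [1.5, -0.3, -0.5]
gripper_width: 0.471
finger_force: 0.6
t: 10.17
tool_pos: [0.418, 0.0168, 0.055]
tool_rot: [0.996, -0.091, 0.0, 0.0]
wrist_force: [1.0, -1.2, 0.1]
gripper_width: 0.468
finger_force: 0.6
t: 10.5
tool_pos: [0.4223, 0.0354, 0.0549]
tool_rot: [0.988, -0.157, -0.0, 0.0]
wrist_force: [-0.6, 0.4, 0.2]
gripper_width: 0.472
finger_force: 0.0
0.14042637123841792 161.24728343631523 [-11.  21. 114.  -0.  45.  97.]
[481. 122.] 1111 0.1377 -134.8
[ 51. 137.] 1179 0.1356 103.9
```

```bash
python3 -m inch '[[[0.0003,-0.0097,0,0,0,4,0.04],[0.0002,-0.0066,0,0,0,2.7,0.04],[0,0,0,0,0,0,0.04],[0,0,0,0,0,0,0.04]]]'
python3 -m inch '[[[0,0.0065,0,0,0,0,0.04],[0,0,-0.0136,0,0,0,0.04],[0,0,-0.0136,0,0,0,0.04],[0,0,-0.0136,0,0,0,0.04],[0,0,-0.0136,0,0,0,0.04],[0,0,-0.0136,0,0,0,0.04],[0,0,-0.0136,0,0,0,0.04],[0,0,0,0,0,0,0.04]]]'
python3 - <<'E'
from h import *
A=np.array([.5553,-.0097])
s=arm.sense();q=s['tool_pos'][:2]-A;print(s['tool_pos'],np.hypot(*q),np.degrees(np.arctan2(q[1],q[0])),np.degrees(s['joints']).round())
im=imaging.grab_frame('wrist');m=im.max(2)<28;m[215:]=0
for c,n in comps(m,80,2500): 
    p=wray(*c,.053);q=p-A;print(c.round(),n,np.hypot(*q).round(4),np.degrees(np.arctan2(q[1],q[0])).round(1))
E
```

```text
t: 10.88
tool_pos: [0.4283, 0.0502, 0.0551]
tool_rot: [0.977, -0.215, -0.0, 0.0]
wrist_force: [-0.1, 0.3, -0.1]
gripper_width: 0.47
finger_force: 0.0
t: 11.55
tool_pos: [0.4265, 0.0437, 0.1388]
tool_rot: [0.977, -0.215, 0.002, -0.0]
wrist_force: [0.4, 1.0, -0.2]
gripper_width: 0.463
finger_force: 0.0
[0.42646067 0.04368608 0.13878979] 0.13946199151790123 157.49275564404778 [-10.  13. 109.  -0.  58. 105.]
[405. 106.] 456 0.1349 -140.5
[112. 129.] 430 0.1348 99.7
[264. 199.] 438 0.1355 159.5
```

The pegs show the mug at -170.5°, 2° short of the pointer. One small correction in the same grip.

```bash
python3 -m inch '[[[0,0,0.0102,0,0,0,0.04],[0,0,0.0102,0,0,0,0.04],[0,0,0.0102,0,0,0,0.04],[0,0,0.0102,0,0,0,0.04],[0,0,0.0102,0,0,0,0.04],[0,0,0.0102,0,0,0,0.04],[0,0,0.0102,0,0,0,0.04],[0,0,0.0102,0,0,0,0.04]]]' 
python3 -m inch '[[[0.0001,-0.004,0,0,0,1.6,0.04],[0.0001,-0.004,0,0,0,1.6,0.04],[0.0001,-0.0034,0,0,0,1.4,0.04],[0,0,0,0,0,0,0.04],[0,0,0,0,0,0,0.04]]]'
python3 -m inch '[[[0,0.006,0,0,0,0,0.04],[0,0,-0.0136,0,0,0,0.04],[0,0,-0.0136,0,0,0,0.04],[0,0,-0.0136,0,0,0,0.04],[0,0,-0.0136,0,0,0,0.04],[0,0,-0.0136,0,0,0,0.04],[0,0,-0.0136,0,0,0,0.04],[0,0,0,0,0,0,0.04]]]'
python3 - <<'E'
from h import *
A=np.array([.5553,-.0097])
s=arm.sense();q=s['tool_pos'][:2]-A;print(s['tool_pos'],np.hypot(*q),np.degrees(np.arctan2(q[1],q[0])))
im=imaging.grab_frame('wrist');m=im.max(2)<28;m[215:]=0
for c,n in comps(m,80,2500): 
    p=wray(*c,.053);q=p-A;print(c.round(),n,np.hypot(*q).round(4),np.degrees(np.arctan2(q[1],q[0])).round(1))
cv2.imwrite('pics/w4.png',im[:,:,::-1])
E
```

```text
t: 12.27
tool_pos: [0.4249, 0.0443, 0.0538]
tool_rot: [0.976, -0.216, -0.001, 0.0]
wrist_force: [-0.9, 0.1, 0.5]
gripper_width: 0.467
finger_force: 0.0
t: 12.68
tool_pos: [0.4304, 0.0545, 0.0546]
tool_rot: [0.967, -0.254, -0.001, 0.0]
wrist_force: [-0.4, 0.8, 0.1]
gripper_width: 0.467
finger_force: 0.0
t: 13.35
tool_pos: [0.4288, 0.0488, 0.1386]
tool_rot: [0.967, -0.255, 0.002, -0.0]
wrist_force: [0.5, -0.0, 0.0]
gripper_width: 0.468
finger_force: 0.0
[0.42879185 0.04879728 0.13864053] 0.13937806325920707 155.18421084644837
[403.  98.] 452 0.135 -141.9
[111. 137.] 437 0.1348 98.1
[266. 199.] 433 0.1356 158.0
```

View pics/w4.png

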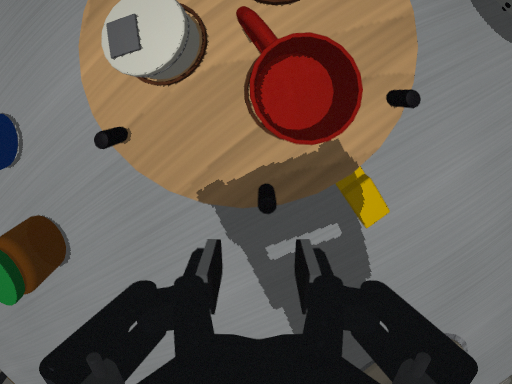

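The view shows the mug in line with the pointer: pegs put it at -172.0° against -172.45°. I'll withdraw and check.

```bash
python3 -m inch '[[[0,0,-0.02,0,0,0,0.04],[0,0,-0.02,0,0,0,0.04],[0,0,-0.02,0,0,0,0.04],[0,0,-0.02,0,0,0,0.04],[0,0,-0.02,0,0,0,0.04],[0,0.025,0,0,0,0,0.04],[0,0.025,0,0,0,0,0.04],[0,0.025,0,0,0,0,0.04]]]'
python3 -m inch '[[[0.01,0.025,0,0,0,0,0.04],[0.01,0.025,0,0,0,0,0.04],[0.01,0.025,0,0,0,0,0.04],[0.01,0.025,0,0,0,0,0.04],[0,0.025,0,0,0,0,0.04],[0,0.02,0,0,0,0,0.04],[0,0,0,0,0,0,0.04],[0,0,0,0,0,0,0.04]]]'
python3 - <<'E'
from h import *
a=imaging.grab_frame('top');b=imaging.grab_frame('side');im=np.hstack([a[90:300,90:440],b[120:330,40:380]])
cv2.imwrite('pics/f.png',cv2.resize(im[:,:,::-1],(790,240)))
for n,z in(('mug',.034),('colander',0),('jar',0)):
    for d in place_of('top',n): p=ray('top',*d['position'][::-1],z); print(n,p.round(3),round(d['conf'],2))
E
```

```text
t: 14.07
tool_pos: [0.3902, -0.0165, 0.2358]
tool_rot: [0.967, -0.254, -0.001, -0.0]
wrist_force: [-0.5, -0.2, 0.1]
gripper_width: 0.473
finger_force: 0.0
t: 14.73
tool_pos: [0.3538, -0.1621, 0.2358]
tool_rot: [0.967, -0.256, -0.001, -0.0]
wrist_force: [-0.7, -0.3, 0.5]
gripper_width: 0.465
finger_force: 0.0
mug [ 0.491 -0.023] 0.61
mug [0.586 0.048] 0.38
```

View pics/f.png

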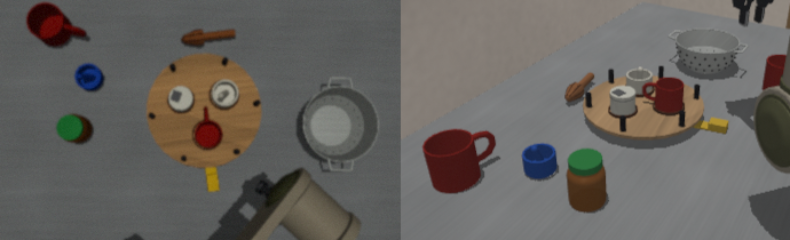

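The mug, at (207,135) in the left half, is in line with the pointer at (212,180). Nothing else has moved and the hand is clear, so I'm handing in.

```bash
python3 -c "
from plant import job
print(job.close_job())"
```

```text
the job is handed in; nothing more can be done
None
```

The turntable was pushed round by its pegs until the red mug stood at the front, within about 0.5° of the yellow pointer by my last measurement; the hand is clear, the final pictures show the other things where they were, and the job was handed in after about 15 s of robot time (no verdict was returned).

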